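# Shift the sliding parts tray to present the round part

### The job

In the sliding parts tray, bring the tile with the round steel part into the far left place, where the sprung catch and the end stop are: first slide the tile that stands there across into the empty place, right over against the side rail, then slide the round part's tile forward past the catch until it is fully home and press it lightly against the end stop for a moment. Slide the tiles one at a time, flat on the tray floor and never lifted, and bring them up to the rail and the stop gently by feel (about 8 newtons, never more than 15). Leave the third tile in its place and everything else on the table alone.

Things in the scene. Friction and masses are not known exactly. Their poses are not given: they have to be found in the camera images.
- tray: fixed grey tray, 186 mm square, with a 56 mm wide pocket outside its -y side. Origin: centre of the square's underside, on the table; x to the far side, y to the left. Floor 6 mm thick, walls up to 22 mm. Inner faces: near wall x = -81 mm, side walls y = -81 and +81, far wall x = +83 (right half only; on the left half stands the end stop). 2 x 2 places, tiles have 2 to 4 mm play
- catch_nose (a point): sprung steel ball 14 mm across that stands 6 mm out of the left wall into the far left place, at tray x = 49 mm; this point is its centre. A tile slid in along +x pushes it back: a bump of roughly 3 to 15 N some 30 to 50 mm before home, then drag; in the last 5 to 30 mm the ball springs out into the tile's side notch. Its housing outside the wall is 30 mm high
- stop: end stop at the far side of the far left place: a fixed dark steel bracket with a clamped adjusting screw that carries a rigid steel pad, 44 mm wide, top 21 mm above the table. Origin at table height, 80 mm from the tray's origin in x; axes as the tray's. The pad's face (towards -x) is set anew every time to x = 0 to 18 mm in this frame; that setting is not measured and must be found by feel
- rail: side rail: the tray's right-hand wall, 186 mm long, 12 mm thick, top 22 mm above the table. Fixed and rigid. Origin at table height in the middle of its inner face (tray y = -81 mm); axes as the tray's
- place_issue (a point): middle of the far left place (the one with the catch and the end stop), on the tray floor; axes as the tray's
- place_empty (a point): middle of a tile that stands in the far right place against the side rail, on the tray floor; this place is empty at the start. A tile there must have its origin within 4 mm in y and 8 mm in x of it
- place_corner (a point): middle of the near right place, on the tray floor
- round_tile: tile that starts in the near left place: black slab 78 x 78 x 14 mm, corners cut off, 14 mm in x by 8 in y, notches in its y sides (38 mm wide at the mouth, 8 deep). Origin: centre of its underside, axes as the tray's. 0.22 to 0.42 kg, slides with 1 to 4 N, more if pressed down. On its middle a fixed steel grip, 14 to 59 mm above the origin: round, 30 mm across (a flat washer 44 mm across, 2 mm high, lies round its foot)
- round_front (a point): middle of the round tile's far (+x) edge, 39 mm ahead of its origin and 7 mm above it; touches the stop's pad when home
- square_tile: tile that starts in the far left or the near right place: black slab 78 x 78 x 14 mm, corners cut off, 14 mm in x by 8 in y, notches in its y sides (38 mm wide at the mouth, 8 deep). Origin: centre of its underside, axes as the tray's. 0.22 to 0.42 kg, slides with 1 to 4 N, more if pressed down. On its middle a fixed steel grip, 14 to 59 mm above the origin: square, 28 x 28 mm
- bar_tile: tile that starts in the near right or the far left place, the other than the square one's: black slab 78 x 78 x 14 mm, corners cut off, 14 mm in x by 8 in y, notches in its y sides (38 mm wide at the mouth, 8 deep). Origin: centre of its underside, axes as the tray's. 0.22 to 0.42 kg, slides with 1 to 4 N, more if pressed down. On its middle a fixed steel grip, 14 to 59 mm above the origin: a flat bar, 46 mm along x and 14 mm along y
- spacer: loose steel spacer ring, 32 mm across, 14 mm high, in the tray's side pocket; leave alone
- bush: loose brass bush, 22 mm across, 24 mm high, in the tray's side pocket; leave alone
- bin_blue: open blue parts bin 160 x 105 x 75 mm; leave alone
- bin_red: open red parts bin 150 x 100 x 70 mm; leave alone
- tape: roll of tape, 100 mm across, 48 mm high; leave alone
- driver: screwdriver lying on the table; leave alone
- carton: cardboard carton 100 x 130 x 80 mm; leave alone
Things that resemble listed ones, but are neither listed nor needed, are in the scene too. Leave any pink look-alike of the bar_tile alone. Leave any orange look-alike of the square_tile alone.

How it is judged:
By the outcome, as a careful person would: the job done as asked, in the order asked, and still so for the second after the job is handed in, with the robot touching nothing.
It also fails if it takes over 72 s, if anything falls off the work surface, if the arm or the gripper's body presses on something with over 40 N, if the wrist force passes 120 N, or if a joint passes its speed limit or range.

### The arm

A 7-joint arm with a two-finger parallel gripper is mounted at the origin on the work surface. World frame = base frame: x ahead of the robot, y to its left, z up, the work surface at z = 0. Lengths are in m, angles in rad, forces in N, time in s.
With the tool pointing down it reaches from about 0.4 to 0.875 m from the base axis. Payload 4.4 kg.
Tool frame: the origin (TCP) lies at the very end of the fingers, on their centre line; the grasp point (between the pads) lies 19 mm behind it; y points along the fingers, x is the direction in which the jaws open and shut, and the axes are right-handed (so a half turn about y gives the same grasp; the last joint's range is limited). The gripper opens to 85 mm and grips with 20 to 120 N. Pads are 22 mm wide; open, the fingers measure 114 mm over their backs; the gripper's body (76 mm by 85 mm) begins 54 mm behind the grasp point. The pads swing forward as they close: fully open they stand 13 mm farther back than shut.
Start: joints at [-1.243, 0.628, 0.038, 1.517, -0.027, 0.996, -0.02], TCP at [0.249, 0.6, 0.231] pointing down, gripper open.
Joint ranges: [-3.06, 3.06], [-0.37, 2.12], [-1.25, 1.32], [0.18, 2.47], [-1.1, 4.24], [0.23, 1.98], [-2.94, 2.94]. Speed limits (rad/s): [2.57, 2.57, 3.14, 3.14, 3.14, 3.14, 3.14].

### API

Orientations are given as a 3x3 rotation matrix whose columns are the frame's x, y, z axes.
In Python, from cell import sense, cams, job_done gives the robot as it stands.
- The arm moves only by the tool jog_arm, never from a script. Its argument "deltas" is a list of rows, each a list of 6 numbers: the shift along the tool's x, y, z in m, then the turn, a rotation vector about the tool's x, y, z in degrees. A call has 1 to 10 rows; each row is the pose to reach, as a shift and turn from the pose commanded when the call began, along the tool's axes at that moment; what a row does not reach only later rows make up. A row lasts 1/10 s, in which the tool goes at most 50 mm and 8.59 degrees, less where a joint would pass 70% of its speed; a pose out of reach is approached as far as the arm can. A call with a gripper value outside its range is refused whole. "gripper" is the closure, from 0 (fully open) to 1 (shut), set as the call begins (left out, the last holds). The fingers move at their own pace and stop on an object; "newtons" is the grip in N (left out, the last holds). Time passes only in rows, so rows that repeat a pose let the fingers close. It gives the time, the measured TCP pose, the force and the opening at its end, in the units of the state.
- sense(): the state, without advancing time (a new reading comes with each control period).
- cams.get_image(name): name is "side" or "top" or "wrist"; returns the picture (480x640x3 uint8, red, green, blue); there is no depth.
- cams.calibration(name): a dict with "intrinsics" (3x3 intrinsics, pixels), "extrinsics" (4x4, takes a point from world to camera coordinates). Camera axes: x right, y up, looking along -z (the intrinsics and any distortion apply to the point x, -y, -z); pixel columns grow to the right and rows downward; lengths in m; the calibration is good to about 2 mm. The wrist camera is an equidistant fisheye: a pixel r from the principal point sees the ray r / f radians off the axis. A picture is of the moment at which its call begins: read the wrist's pose just before it. calibration takes no time and is no camera call; for the wrist camera it gives the pose at the moment of the call.
- job_done(): hands the job in, once; it reports no verdict.
The state is a dict: "t": time; "joints": joint angles; "joint_velocities": joint speeds; "effort": joint torques, N m; "tool_pos": TCP position; "orientation": TCP orientation; "contact_force": force on the tool from outside, world axes, zero at the start; "torque": the same for the moment, N m; "width": opening from 0.0 (shut) to 1.0 (fully open).
Only numpy, scipy, OpenCV 4.12 (cv2) and the standard library are available. Lean on these libraries where they do the work, as an engineer would, in place of code of your own. Each camera call takes 0.05 s, during which the arm holds its last target.

## Working session

There is one attempt and no reset: what is moved stays moved. The work goes in short steps, Python scripts to look and compute and a tool call to move; the robot and the scene stay as the last step left them, time stands still between calls to the robot, and variables do not carry over. Pictures are saved under pics/ and viewed, and the job is handed in when it is done.

Besides the shell and the picture viewer there is one more tool, called after "Call:" as name([rows], argument=value, ...), one row to a line, values as JSON. jog_arm: Moves the arm, as the interface text tells. Its arguments: {"type":"object","properties":{"deltas":{"type":"array","items":{"type":"array","items":{"type":"number"}}},"gripper":{"type":"number"},"newtons":{"type":"number"}},"required":["deltas"]}

```bash
ls; mkdir -p pics; python3 - <<'E'
from cell import sense,cams
import cv2
s=sense(); print({k:s[k] for k in('t','tool_pos','orientation','contact_force','width')})
for n in('top','side','wrist'):
    c=cams.calibration(n); print(n,c)
    cv2.imwrite(f'pics/{n}0.png',cams.get_image(n)[:,:,::-1])
E
```

```text
pics
{'t': 0.0, 'tool_pos': array([0.24913133, 0.59967246, 0.23038993]), 'orientation': array([[ 3.83689710e-01, -6.93626813e-04, -9.23461816e-01],
       [ 9.23460069e-01, -1.79680165e-03,  3.83690334e-01],
       [-1.92541562e-03, -9.99998145e-01, -4.88776384e-05]]), 'contact_force': array([0.73906502, 0.71776688, 0.08149959]), 'width': 0.9996978593155993}
top {'intrinsics': array([[457.03389351,   0.        , 319.93647281],
       [  0.        , 457.03389351, 237.98162894],
       [  0.        ,   0.        ,   1.        ]]), 'extrinsics': array([[ 0.02481063, -0.99936866,  0.02543063, -0.03185456],
       [ 0.98234112,  0.02909104,  0.18482325, -0.57821651],
       [-0.18544637,  0.02039598,  0.98244269, -0.86782349],
       [ 0.        ,  0.        ,  0.        ,  1.        ]])}
side {'intrinsics': array([[614.87928218,   0.        , 327.56515779],
       [  0.        , 614.87928218, 242.75336301],
       [  0.        ,   0.        ,   1.        ]]), 'extrinsics': array([[ 0.80458642, -0.59353247,  0.01897109, -0.48203655],
       [ 0.32158134,  0.46234435,  0.82633114, -0.23856206],
       [-0.49922553, -0.65875406,  0.56286495, -1.31702029],
       [ 0.        ,  0.        ,  0.        ,  1.        ]])}
wrist {'intrinsics': array([[371.64829954,   0.        , 321.89166485],
       [  0.        , 371.64829954, 237.73415009],
       [  0.        ,   0.        ,   1.        ]]), 'extrinsics': array([[ 0.38296054,  0.92376375, -0.00132492, -0.64899549],
       [-0.8765095 ,  0.36291696, -0.31626314,  0.042253  ],
       [-0.29167159,  0.12227761,  0.94867058, -0.38011187],
       [ 0.        ,  0.        ,  0.        ,  1.        ]])}
```

View pics/top0.png

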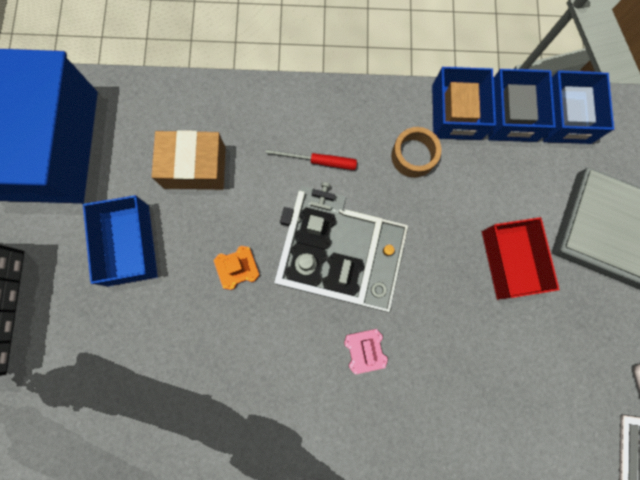

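View pics/side0.png

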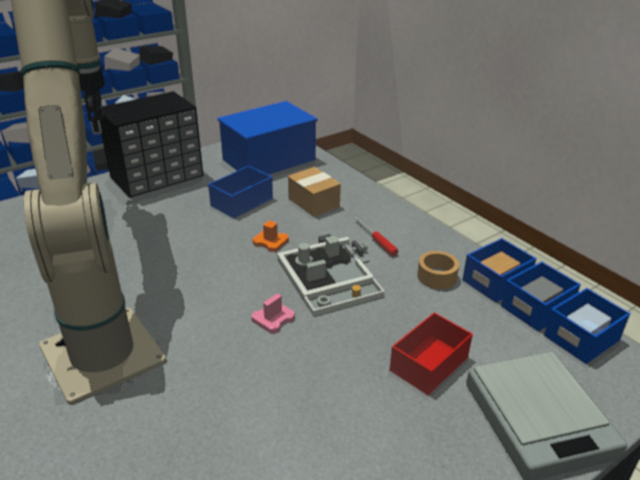

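View pics/wrist0.png

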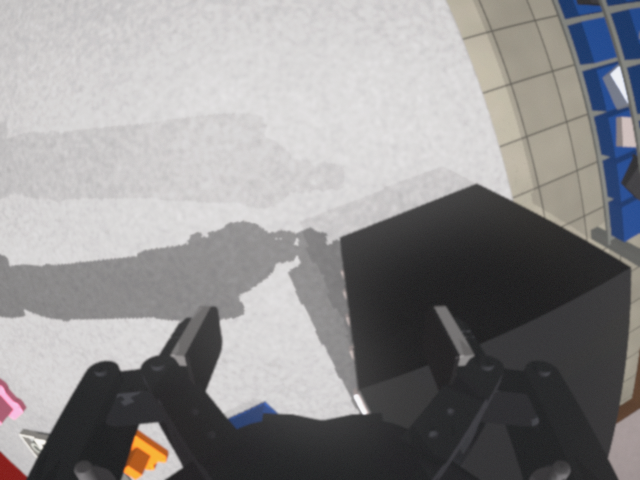

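Top view: tray centred about (335,245). The square tile (315,224) stands in the far left place, the round tile (305,263) near left, the bar tile (346,272) near right, and far right is empty. Look-alikes are orange square (237,267) and pink bar (367,350). Next, a close crop to check.

```bash
python3 - <<'E'
import cv2
a=cv2.imread('pics/top0.png')[175:325,260:420]
cv2.imwrite('pics/topcrop.png',cv2.resize(a,None,fx=4,fy=4,interpolation=cv2.INTER_CUBIC))
a=cv2.imread('pics/side0.png')[225:320,265:395]
cv2.imwrite('pics/sidecrop.png',cv2.resize(a,None,fx=6,fy=6,interpolation=cv2.INTER_CUBIC))
E
```

```text
(no output)
```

View pics/topcrop.png

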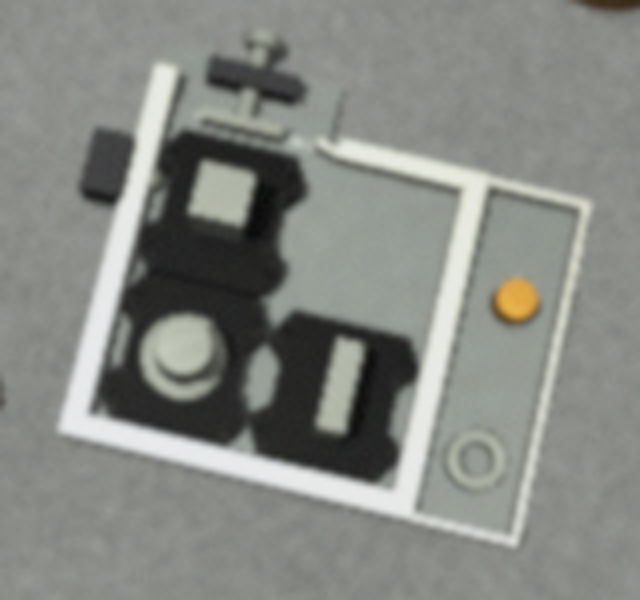

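View pics/sidecrop.png

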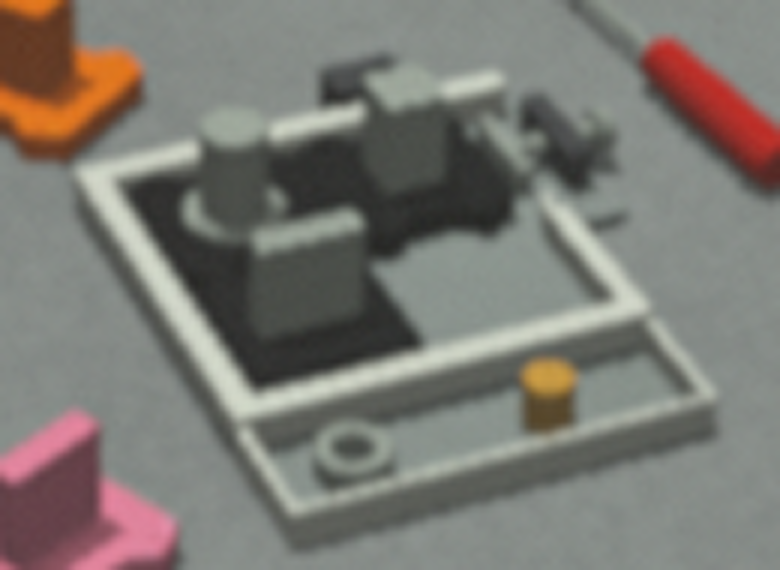

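```bash
cat > h.py <<'E'
import numpy as np, cv2
from cell import sense,cams
def ray(c,px,fish=False):
    K=c['intrinsics'];E=c['extrinsics'];R=E[:3,:3];t=E[:3,3]
    u=(px[0]-K[0,2])/K[0,0];v=(px[1]-K[1,2])/K[1,1]
    if fish:
        th=np.hypot(u,v); s=np.sin(th)/th if th>1e-9 else 1
        d=np.array([u*s,-v*s,-np.cos(th)])
    else: d=np.array([u,-v,-1.])
    return -R.T@t, R.T@d
def plane(c,px,z,fish=False):
    o,d=ray(c,px,fish); return o+d*(z-o[2])/d[2]
def proj(c,P,fish=False):
    K=c['intrinsics'];E=c['extrinsics'];p=E[:3,:3]@P+E[:3,3]; x,y,z=p[0],-p[1],-p[2]
    if fish:
        r=np.hypot(x,y);th=np.arctan2(r,z);x,y=x/r*th,y/r*th
    else: x,y=x/z,y/z
    return np.array([K[0,0]*x+K[0,2],K[1,1]*y+K[1,2]])
E
python3 - <<'E'
from h import *
np.set_printoptions(precision=4,suppress=True)
c=cams.calibration('top')
for n,p,z in [('nearleft outer',(60,432),.022),('farleft outer',(155,63),.022),('nearright outer',(412,517),.022),('rail inner far corner',(463,190),.022),('rail inner near',(388,492),.022),('sq top',(223,193),.065),('round top',(187,344),.065),('bar top',(345,385),.065),('pad',(243,122),.021)]:
    print(n,plane(c,(p[0]/4+260,p[1]/4+175),z))
E
```

```text
nearleft outer [0.4885 0.0728 0.022 ]
farleft outer [0.6859 0.0308 0.022 ]
nearright outer [ 0.4501 -0.108   0.022 ]
rail inner far corner [ 0.6217 -0.1337  0.022 ]
rail inner near [ 0.4625 -0.0956  0.022 ]
sq top [ 0.6067 -0.0068  0.065 ]
round top [0.5299 0.009  0.065 ]
bar top [ 0.5117 -0.0694  0.065 ]
pad [ 0.6553 -0.0168  0.021 ]
```

```bash
cat >> h.py <<'E'
from scipy.spatial.transform import Rotation as Ro
def jog(P,yaw,cur=None):
    """delta in tool axes to TCP P, jaw axis at world angle yaw deg, pointing down"""
    s=sense(); R=s['orientation']; a=np.radians(yaw)
    x=np.array([np.cos(a),np.sin(a),0]);y=np.array([0,0,-1.]);T=np.stack([x,y,np.cross(x,y)],1)
    d=R.T@(np.array(P)-s['tool_pos']); rv=Ro.from_matrix(R.T@T).as_rotvec(degrees=True)
    np.set_printoptions(precision=4,suppress=True); print('delta',d,rv)
E
python3 - <<'E'
from h import *
s=sense();c=cams.calibration('wrist');E=c['extrinsics'];o=-E[:3,:3].T@E[:3,3]
print('cam in tool',s['orientation'].T@(o-s['tool_pos']), 'axis',s['orientation'].T@(-E[2,:3]))
jog([.60,-.03,.23],77.7)
jog([.53,.02,.23],77.7)
E
```

```text
cam in tool [-0.00025143 -0.14259689  0.08060316] axis [ 5.61217818e-04  9.48668214e-01 -3.16272516e-01]
delta [-0.447   0.0012 -0.5656] [ -0.0081 -10.2619  -0.08  ]
delta [-0.4277  0.0012 -0.4818] [ -0.0081 -10.2619  -0.08  ]
```

Call:
jog_arm([
  [-0.045,0,-0.02,0,0,0],
  [-0.085,0,-0.055,0,-2,0],
  [-0.12,0,-0.09,0,-4,0],
  [-0.155,0,-0.13,0,-6,0],
  [-0.19,0,-0.17,0,-8,0],
  [-0.22,0,-0.21,0,-10.3,0],
  [-0.25,0,-0.25,0,-10.3,0],
  [-0.28,0,-0.29,0,-10.3,0],
  [-0.31,0,-0.33,0,-10.3,0],
  [-0.34,0,-0.37,0,-10.3,0],
], gripper=0.3, newtons=30)

```text
t: 1.15
tool_pos: [0.4567, 0.1501, 0.2314]
orientation: [[0.212, 0.0, -0.977], [0.977, 0.0, 0.212], [0.0, -1.0, -0.0]]
contact_force: [1.6, 1.0, -1.1]
width: 0.697
```

```bash
python3 - <<'E'
from h import *
print(sense()['tool_pos']);jog([.59,-.03,.23],77.7)
E
```

```text
[0.45672744 0.15011907 0.23137424]
delta [-0.1477  0.0014 -0.1685] [0.0074 0.0456 0.0124]
```

Call:
jog_arm([
  [-0.033,0,-0.036,0,0,0],
  [-0.066,0,-0.075,0,0,0],
  [-0.1,0,-0.113,0,0,0],
  [-0.13,0,-0.15,0,0,0],
  [-0.148,0,-0.168,0,0,0],
  [-0.148,0,-0.168,0,0,0],
  [-0.148,0,-0.168,0,0,0],
])

```text
t: 1.85
tool_pos: [0.5883, -0.0285, 0.2307]
orientation: [[0.214, -0.001, -0.977], [0.977, 0.001, 0.214], [0.0, -1.0, 0.002]]
contact_force: [0.2, 0.2, -0.4]
width: 0.704
```

```bash
python3 - <<'E'
from h import *
import pickle
c=cams.calibration('wrist');im=cams.get_image('wrist')[:,:,::-1];cv2.imwrite('pics/w1.png',im);pickle.dump((c,sense()),open('w1.pkl','wb'))
print(sense()['tool_pos'],sense()['contact_force'])
E
```

```text
[ 0.5880541  -0.02722129  0.23085603] [-0.56975713  0.30505495 -0.07929032]
```

View pics/w1.png

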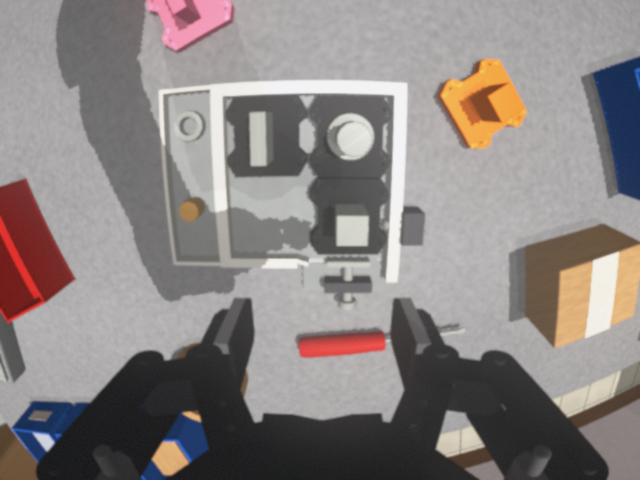

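The wrist view shows the tray inverted (robot towards the top): round tile (350,137), square (352,225), bar (260,138), empty place (265,218), pad of the stop about (347,263).

```bash
python3 - <<'E'
import cv2
a=cv2.imread('pics/w1.png')[70:320,150:430]
a=cv2.resize(a,None,fx=2.8,fy=2.8,interpolation=cv2.INTER_CUBIC)
cv2.imwrite('pics/w1c.png',a[:600]);print(a.shape)
E
```

```text
(700, 784, 3)
```

View pics/w1c.png

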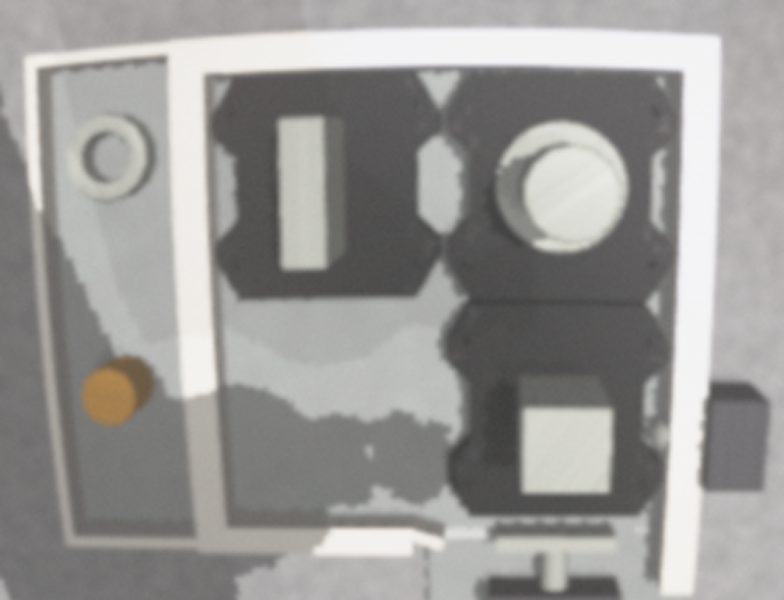

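```bash
cat >> h.py <<'E'
def fit(pairs):
    """tray pose from (tray xy, world xy)"""
    a=np.array([p[0] for p in pairs]);b=np.array([p[1] for p in pairs])
    ca,cb=a.mean(0),b.mean(0);H=(a-ca).T@(b-cb);th=np.arctan2(H[0,1]-H[1,0],H[0,0]+H[1,1])
    R=np.array([[np.cos(th),-np.sin(th)],[np.sin(th),np.cos(th)]]);t=cb-R@ca
    return R,t,np.degrees(th),b-(a@R.T+t)
E
python3 - <<'E'
from h import *
import pickle
np.set_printoptions(precision=4,suppress=True)
c,s=pickle.load(open('w1.pkl','rb'))
f=lambda p,z:plane(c,(p[0]/2.8+150-.2,p[1]/2.8+70-.2),z,True)[:2]
pr=[((-.081,-.081),f((205,73),.022)),((-.081,.081),f((683,70),.022)),((-.093,.093),f((720,36),.022)),((.083,-.081),f((228,524),.022))]
R,t,th,res=fit(pr);print(t,th);print(res)
ct=cams.calibration('top');g=lambda p,z:plane(ct,(p[0]/4+260,p[1]/4+175),z)[:2]
pr2=[((-.093,.093),g((60,432),.022)),((-.081,-.081),g((388,492),.022)),((.083,-.081),g((463,190),.022))]
R2,t2,th2,r2=fit(pr2);print('top',t2,th2);print(r2)
T=lambda w:R.T@(w-t)
for n,P in [('sq',[(521,407),(611,405),(612,494),(522,494)]),('round',[(575,195)]),('bar',[(278,118),(325,117),(328,270),(280,270)])]:
    w=np.mean([f(p,.065) for p in P],0); print(n,'world',w,'tray',T(w))
for p,q in [((278,118),(280,270)),((521,407),(522,494)),((611,405),(612,494))]:
    d=f(q,.065)-f(p,.065);print('ang',np.degrees(np.arctan2(d[1],d[0])),np.hypot(*d))
for p in [(497,526),(614,526)]: print('pad far/near edge',T(f(p,.021)))
for n,p in [('sq',(223,193)),('round',(187,344)),('bar',(345,385))]: print(n,'top cam',g(p,.065),R2.T@(g(p,.065)-t2))
E
```

```text
[ 0.5615 -0.0363] -12.458959913636985
[[ 0.0006  0.0003]
 [ 0.0004 -0.0009]
 [ 0.     -0.0002]
 [-0.001   0.0008]]
top [ 0.5589 -0.0364] -12.789313123844458
[[-0.0003 -0.002 ]
 [ 0.0005  0.0019]
 [-0.0002  0.0001]]
sq world [ 0.609  -0.0061] tray [0.0399 0.0397]
round world [0.5321 0.0117] tray [-0.039   0.0405]
bar world [ 0.5141 -0.0669] tray [-0.0397 -0.0401]
ang -13.119918627152938 0.045832521387929814
ang -10.994601205092303 0.028323092774699903
ang -9.496341177274775 0.029122164151486475
pad far/near edge [0.0823 0.019 ]
pad far/near edge [0.0823 0.0618]
sq top cam [ 0.6067 -0.0068] [0.04   0.0395]
round top cam [0.5299 0.009 ] [-0.0384  0.0379]
bar top cam [ 0.5117 -0.0694] [-0.0387 -0.0426]
```

```bash
python3 - <<'E'
from h import *
print(sense()['tool_pos']);jog([.608,-.0063,.10],77.5);jog([.608,-.0063,.036],77.5)
E
```

```text
[ 0.5880541  -0.02722129  0.23085603]
delta [ 0.0246  0.1308 -0.0153] [-0.0934  0.2808  0.0414]
delta [ 0.0245  0.1948 -0.0154] [-0.0934  0.2808  0.0414]
```

Call:
jog_arm([
  [0.01,0.03,-0.007,0,0.3,0],
  [0.0245,0.07,-0.0154,0,0.3,0],
  [0.0245,0.11,-0.0154,0,0.3,0],
  [0.0245,0.13,-0.0154,0,0.3,0],
  [0.0245,0.13,-0.0154,0,0.3,0],
  [0.0245,0.13,-0.0154,0,0.3,0],
  [0.0245,0.13,-0.0154,0,0.3,0],
])

```text
t: 2.6
tool_pos: [0.6101, -0.007, 0.1031]
orientation: [[0.217, 0.003, -0.976], [0.976, 0.0, 0.217], [0.001, -1.0, -0.003]]
contact_force: [-0.4, 0.1, -0.2]
width: 0.7
```

```bash
python3 - <<'E'
from h import *
print(sense()['tool_pos'],sense()['contact_force']);jog([.608,-.0063,.036],77.5)
import pickle
c=cams.calibration('wrist');im=cams.get_image('wrist')[:,:,::-1];cv2.imwrite('pics/w2.png',im)
print(proj(c,np.array([.608,-.0063,.065]),True),sense()['tool_pos'])
E
```

```text
[ 0.61012984 -0.00697107  0.10314197] [-0.39940603  0.06160812 -0.21191442]
delta [0.0001 0.0671 0.0024] [ 0.1634 -0.0169  0.0573]
[322.6743 270.096 ] [ 0.6102 -0.0072  0.1032]
```

View pics/w2.png

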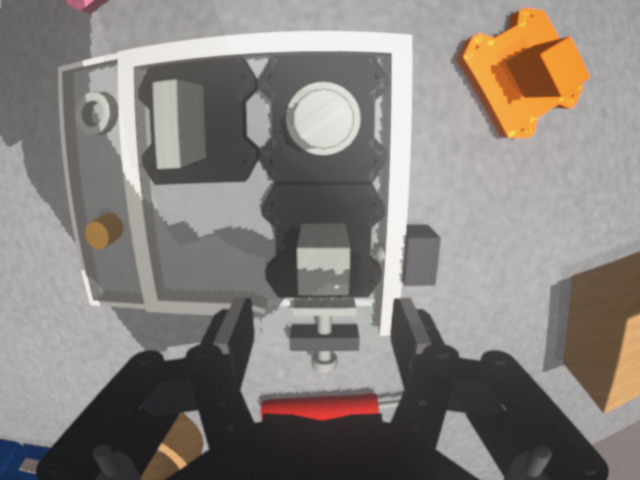

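Grip top is seen at (324,272) against the predicted (322.7,270), and it lies between the fingers. Descending.

Call:
jog_arm([
  [0,0.02,0.002,0,0,0],
  [0,0.045,0.002,0,0,0],
  [0,0.062,0.002,0,0,0],
  [0,0.067,0.002,0,0,0],
  [0,0.067,0.002,0,0,0],
  [0,0.067,0.002,0,0,0],
  [0,0.067,0.002,0,0,0],
])

```text
t: 3.35
tool_pos: [0.6081, -0.0072, 0.0356]
orientation: [[0.218, 0.002, -0.976], [0.976, 0.0, 0.218], [0.001, -1.0, -0.002]]
contact_force: [-0.1, -0.2, -0.3]
width: 0.703
```

Call:
jog_arm([
  [0,0,0,0,0,0],
  [0,0,0,0,0,0],
  [0,0,0,0,0,0],
  [0,0,0,0,0,0],
  [0,0,0,0,0,0],
  [0,0,0,0,0,0],
], gripper=0.75, newtons=25)

```text
t: 3.95
tool_pos: [0.6076, -0.007, 0.0349]
orientation: [[0.217, 0.001, -0.976], [0.976, 0.0, 0.217], [0.0, -1.0, -0.001]]
contact_force: [-0.5, 0.5, 5.6]
width: 0.327
```

Call:
jog_arm([
  [0,-0.0005,0,0,0,0],
  [0,-0.0008,-0.0005,0,0,0],
  [-0.002,-0.0008,-0.001,0,0,0],
  [-0.006,-0.0008,-0.001,0,0,0],
  [-0.01,-0.0008,-0.001,0,0,0],
])

```text
t: 4.45
tool_pos: [0.6058, -0.0174, 0.0349]
orientation: [[0.217, -0.0, -0.976], [0.976, -0.0, 0.217], [-0.0, -1.0, 0.0]]
contact_force: [-0.3, 0.9, -0.8]
width: 0.321
```

Call:
jog_arm([
  [-0.01,0,0,0,0,0],
  [-0.02,0,0,0,0,0],
  [-0.03,0,0,0,0,0],
  [-0.04,0,0,0,0,0],
  [-0.05,0,0,0,0,0],
  [-0.056,0,0,0,0,0],
  [-0.058,0,0,0,0,0],
  [-0.058,0,0,0,0,0],
  [-0.058,0,0,0,0,0],
])

```text
t: 5.35
tool_pos: [0.5931, -0.0738, 0.035]
orientation: [[0.217, -0.0, -0.976], [0.976, -0.0, 0.217], [-0.0, -1.0, 0.0]]
contact_force: [0.1, -0.5, -2.1]
width: 0.321
```

```bash
cat >> h.py <<'E'
def st():
    s=sense();th=np.radians(-12.46);R=np.array([[np.cos(th),-np.sin(th)],[np.sin(th),np.cos(th)]])
    np.set_printoptions(precision=4,suppress=True)
    print('t',s['t'],'tray TCP',R.T@(s['tool_pos'][:2]-[.5615,-.0363]),s['tool_pos'][2],'F tray',R.T@s['contact_force'][:2],s['contact_force'][2],'Mz',s['torque'],s['width'])
E
python3 -c "from h import *;st()"
```

```text
t 5.35 tray TCP [ 0.039  -0.0298] 0.03500420767613646 F tray [ 0.1816 -0.4235] -2.0931492931301405 Mz [-0.1463  0.0088 -0.0126] 0.32123922028563084
```

Call:
jog_arm([
  [-0.002,0.0003,-0.0005,0,0,0],
  [-0.004,0.0004,-0.001,0,0,0],
  [-0.006,0.0004,-0.001,0,0,0],
  [-0.008,0.0004,-0.001,0,0,0],
  [-0.009,0.0004,-0.001,0,0,0],
  [-0.009,0.0004,-0.001,0,0,0],
])

```text
t: 5.95
tool_pos: [0.5927, -0.083, 0.0349]
orientation: [[0.218, 0.001, -0.976], [0.976, -0.0, 0.218], [0.0, -1.0, -0.001]]
contact_force: [0.3, 1.4, 2.1]
width: 0.326
```

Call:
jog_arm([
  [-0.0005,0,0,0,0,0],
  [-0.001,0,0,0,0,0],
  [-0.0015,0,0,0,0,0],
  [-0.0015,0,0,0,0,0],
])

```text
t: 6.35
tool_pos: [0.5924, -0.084, 0.0349]
orientation: [[0.217, 0.001, -0.976], [0.976, 0.0, 0.217], [0.0, -1.0, -0.001]]
contact_force: [0.9, 2.7, 3.2]
width: 0.324
```

```bash
python3 -c "from h import *;st()"
```

```text
t 6.35 tray TCP [ 0.0404 -0.0399] 0.0348982122174053 F tray [0.3268 2.849 ] 3.1911630263954445 Mz [ 0.7156 -0.2705 -0.0155] 0.32398387394508604
```

Call:
jog_arm([
  [-0.0005,-0.0002,0,0,0,0],
  [-0.001,-0.0002,0,0,0,0],
  [-0.001,-0.0002,0,0,0,0],
])

```text
t: 6.65
tool_pos: [0.5918, -0.0854, 0.0349]
orientation: [[0.218, 0.0, -0.976], [0.976, -0.0, 0.218], [-0.0, -1.0, -0.0]]
contact_force: [0.5, 2.8, 4.2]
width: 0.321
```

```bash
python3 -c "from h import *;st()"
```

```text
t 6.65 tray TCP [ 0.0401 -0.0414] 0.034910831383076255 F tray [-0.1321  2.8345] 4.1665431415794645 Mz [ 0.6748 -0.3707  0.0339] 0.3209547424295239
```

Still sliding freely (about 2.8 N friction); continuing in small steps.

Call:
jog_arm([
  [-0.0005,-0.0003,0,0,0,0],
  [-0.001,-0.0003,0,0,0,0],
  [-0.001,-0.0003,0,0,0,0],
])

```text
t: 6.95
tool_pos: [0.5912, -0.0862, 0.0349]
orientation: [[0.217, -0.001, -0.976], [0.976, 0.0, 0.217], [-0.0, -1.0, 0.001]]
contact_force: [-0.1, 2.1, 0.1]
width: 0.326
```

Call:
jog_arm([
  [-0.0005,0,0,0,0,0],
  [-0.0005,0,0,0,0,0],
])

```text
t: 7.15
tool_pos: [0.5912, -0.0862, 0.0349]
orientation: [[0.217, -0.001, -0.976], [0.976, 0.001, 0.217], [0.0, -1.0, 0.001]]
contact_force: [1.9, 3.1, -0.5]
width: 0.323
```

```bash
python3 -c "from h import *;st()"
```

```text
t 7.15 tray TCP [ 0.0398 -0.0423] 0.034935385123037635 F tray [1.1644 3.4246] -0.5261968830455553 Mz [ 0.821  -0.3196  0.1022] 0.32302192423236253
```

Call:
jog_arm([
  [-0.0005,0,0,0,0,0],
  [-0.001,0,0,0,0,0],
])

```text
t: 7.35
tool_pos: [0.5912, -0.0863, 0.035]
orientation: [[0.217, -0.0, -0.976], [0.976, 0.002, 0.217], [0.001, -1.0, 0.001]]
contact_force: [1.9, 5.8, -0.2]
width: 0.328
```

Call:
jog_arm([
  [-0.0005,0,0,0,0,0],
  [-0.0005,0,0,0,0,0],
])

```text
t: 7.55
tool_pos: [0.5912, -0.0863, 0.035]
orientation: [[0.216, -0.0, -0.976], [0.976, 0.002, 0.216], [0.002, -1.0, 0.0]]
contact_force: [1.4, 6.5, -0.7]
width: 0.326
```

Call:
jog_arm([
  [-0.0005,0,0,0,0,0],
  [-0.0005,0,0,0,0,0],
  [-0.0005,0,0,0,0,0],
])

```text
t: 7.85
tool_pos: [0.5912, -0.0863, 0.035]
orientation: [[0.216, 0.0, -0.976], [0.976, 0.003, 0.216], [0.003, -1.0, 0.001]]
contact_force: [1.9, 6.2, -1.3]
width: 0.325
```

```bash
python3 -c "from h import *;st()"
```

```text
t 7.85 tray TCP [ 0.0398 -0.0424] 0.03504158225773375 F tray [0.5405 6.4327] -1.2641426094305124 Mz [ 1.603  -0.4418  0.098 ] 0.3246621147753421
```

Call:
jog_arm([
  [0.001,0,0,0,0,0],
  [0.002,0,0,0,0,0],
  [0.002,0,0,0,0,0],
])

```text
t: 8.15
tool_pos: [0.5912, -0.0863, 0.035]
orientation: [[0.217, -0.001, -0.976], [0.976, 0.0, 0.217], [0.0, -1.0, 0.001]]
contact_force: [1.5, 4.3, -1.6]
width: 0.325
```

Call:
jog_arm([
  [0,0,0,0,0,0],
  [0,0,0,0,0,0],
  [0,0,0,0,0,0],
  [0,0,0,0,0,0],
  [0,0,0,0,0,0],
], gripper=0.4)

```text
t: 8.65
tool_pos: [0.5913, -0.0872, 0.0352]
orientation: [[0.218, -0.0, -0.976], [0.976, -0.0, 0.218], [-0.0, -1.0, 0.0]]
contact_force: [0.2, -0.0, 0.3]
width: 0.597
```

```bash
python3 -c "from h import *;st()"
```

```text
t 8.65 tray TCP [ 0.0401 -0.0432] 0.03524112853158773 F tray [0.2315 0.049 ] 0.3055950049491445 Mz [0.0178 0.0373 0.0198] 0.5973280849413619
```

Call:
jog_arm([
  [0,-0.03,0,0,0,0],
  [0,-0.07,0,0,0,0],
  [0,-0.11,0,0,0,0],
  [0,-0.14,0,0,0,0],
  [0,-0.14,0,0,0,0],
  [0,-0.14,0,0,0,0],
])

```text
t: 9.25
tool_pos: [0.5915, -0.0868, 0.1758]
orientation: [[0.218, 0.001, -0.976], [0.976, -0.0, 0.218], [0.0, -1.0, -0.001]]
contact_force: [-0.6, -0.1, -0.3]
width: 0.602
```

```bash
python3 - <<'E'
from h import *
st();print(sense()['joints'])
c=cams.calibration('wrist');im=cams.get_image('wrist')[:,:,::-1];cv2.imwrite('pics/w3.png',im)
R=np.array([[np.cos(np.radians(-12.46)),-np.sin(np.radians(-12.46))],[np.sin(np.radians(-12.46)),np.cos(np.radians(-12.46))]])
for n,p in [('sq expected',(.0398,-.042,.065)),('round',(-.039,.0405,.065))]:
    w=R@np.array(p[:2])+[.5615,-.0363];print(n,w,proj(c,np.array([*w,p[2]]),True))
jog([.532,.0115,.13],-12.5)
E
```

```text
t 9.25 tray TCP [ 0.0402 -0.0429] 0.17576432355067453 F tray [-0.5361 -0.1706] -0.2646585797514931 Mz [-0.0001 -0.0381 -0.0119] 0.6019277728045451
[ 0.0834  0.6166  0.0242  1.7277 -0.0194  0.7964  1.4682]
sq expected [ 0.5913 -0.0859] [323.3769 231.9572]
round [0.5322 0.0117] [442.1333 123.9942]
delta [0.0831 0.0447 0.0786] [-0.0449 89.9351 -0.0628]
```

View pics/w3.png

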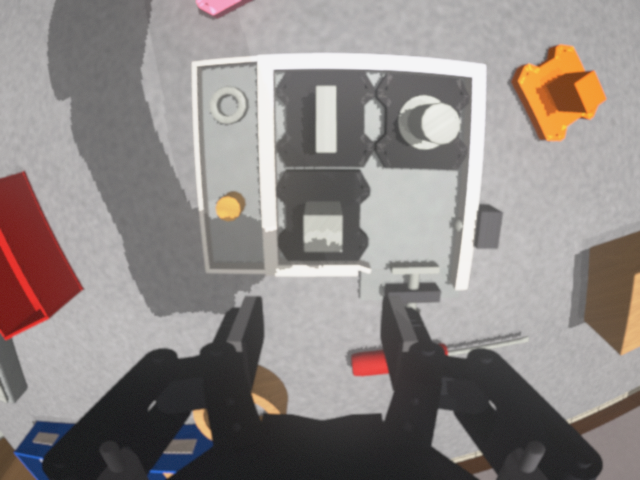

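The square tile stands against the rail in the far right place, with its grip top at (323,228) as expected. The round grip top is at (440,124), as predicted. Moving over the round part.

Call:
jog_arm([
  [0.008,0,0.008,0,8.5,0],
  [0.016,0,0.016,0,17,0],
  [0.025,0,0.024,0,25.5,0],
  [0.033,0,0.031,0,34,0],
  [0.042,0,0.039,0,42.5,0],
  [0.05,0,0.047,0,51,0],
  [0.058,0,0.055,0,59.5,0],
  [0.067,0,0.063,0,68,0],
  [0.075,0,0.071,0,76.5,0],
  [0.083,0,0.079,0,85,0],
], gripper=0.3)

```text
t: 10.3
tool_pos: [0.5309, 0.0118, 0.1735]
orientation: [[0.99, -0.003, 0.138], [-0.138, -0.001, 0.99], [-0.003, -1.0, -0.001]]
contact_force: [-0.9, -0.4, -0.0]
width: 0.698
```

Call:
jog_arm([
  [0,0.03,0,0,5,0],
  [0,0.055,0,0,5,0],
  [0,0.055,0,0,5,0],
  [0,0.055,0,0,5,0],
  [0,0.055,0,0,5,0],
])

```text
t: 10.8
tool_pos: [0.5328, 0.0111, 0.1208]
orientation: [[0.976, 0.001, 0.218], [-0.218, -0.0, 0.976], [0.001, -1.0, -0.0]]
contact_force: [0.6, -0.4, 0.1]
width: 0.703
```

```bash
python3 - <<'E'
from h import *
st()
c=cams.calibration('wrist');im=cams.get_image('wrist')[:,:,::-1];cv2.imwrite('pics/w4.png',im)
print(proj(c,np.array([.532,.0115,.065]),True))
jog([.532,.0115,.036],-12.5)
E
```

```text
t 10.8 tray TCP [-0.0382  0.0401] 0.12075641981270177 F tray [ 0.7083 -0.2531] 0.0892275425963528 Mz [0.012  0.0047 0.0058] 0.7028429690972616
[318.7982 261.932 ]
delta [-0.0012  0.085   0.0001] [-0.0112 -0.0817  0.0829]
```

View pics/w4.png

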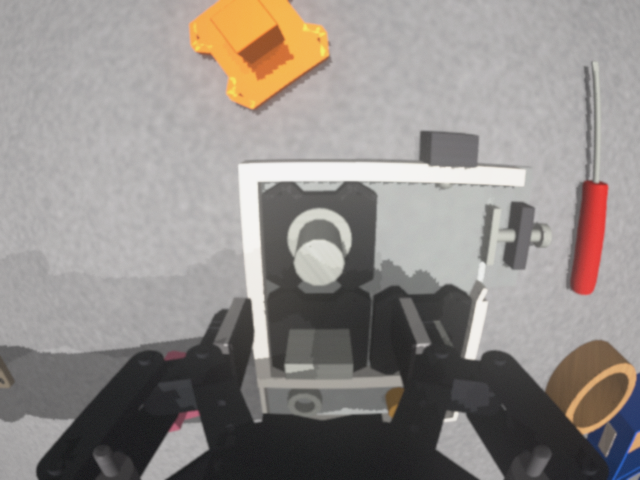

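Round grip top is at (319,261), as predicted. Descending and gripping.

Call:
jog_arm([
  [-0.001,0.03,0,0,0,0],
  [-0.001,0.06,0,0,0,0],
  [-0.001,0.08,0,0,0,0],
  [-0.001,0.085,0,0,0,0],
  [-0.001,0.085,0,0,0,0],
  [-0.001,0.085,0,0,0,0],
  [-0.001,0.085,0,0,0,0],
])

```text
t: 11.55
tool_pos: [0.5324, 0.0117, 0.0365]
orientation: [[0.976, 0.002, 0.217], [-0.217, 0.0, 0.976], [0.002, -1.0, 0.001]]
contact_force: [-0.2, 0.2, 0.4]
width: 0.703
```

Call:
jog_arm([
  [0,0,0,0,0,0],
  [0,0,0,0,0,0],
  [0,0,0,0,0,0],
  [0,0,0,0,0,0],
  [0,0,0,0,0,0],
  [0,0,0,0,0,0],
], gripper=0.75, newtons=40)

```text
t: 12.15
tool_pos: [0.5317, 0.0119, 0.0359]
orientation: [[0.976, 0.001, 0.217], [-0.217, 0.0, 0.976], [0.001, -1.0, 0.001]]
contact_force: [-0.3, -0.2, 5.0]
width: 0.34
```

```bash
python3 -c "from h import *;st()"
```

```text
t 12.15 tray TCP [-0.0395  0.0406] 0.03592716388825937 F tray [-0.235  -0.2136] 5.044749080380072 Mz [ 0.041   0.2151 -0.0326] 0.34003117634842556
```

Call:
jog_arm([
  [0,-0.0005,0,0,0,0],
  [0.003,-0.0008,0,0,0,0],
  [0.009,-0.0008,0,0,0,0],
  [0.016,-0.0008,0,0,0,0],
  [0.023,-0.0008,0,0,0,0],
  [0.03,-0.0008,0,0,0,0],
  [0.035,-0.0008,0,0,0,0],
  [0.038,-0.0008,0,0,0,0],
  [0.038,-0.0008,0,0,0,0],
])

```text
t: 13.05
tool_pos: [0.5692, 0.0033, 0.036]
orientation: [[0.976, 0.001, 0.218], [-0.218, -0.0, 0.976], [0.001, -1.0, -0.0]]
contact_force: [-0.6, -0.0, 1.7]
width: 0.338
```

```bash
python3 -c "from h import *;st()"
```

```text
t 13.05 tray TCP [-0.001   0.0403] 0.035971725288842224 F tray [-0.6053 -0.1696] 1.7126387699317194 Mz [0.1277 0.3072 0.0145] 0.33811554817566647
```

Call:
jog_arm([
  [0.002,0,0,0,0,0],
  [0.004,0,0,0,0,0],
  [0.006,0,0,0,0,0],
  [0.008,0,0,0,0,0],
  [0.01,0,0,0,0,0],
  [0.012,0,0,0,0,0],
])

```text
t: 13.65
tool_pos: [0.5802, 0.0009, 0.036]
orientation: [[0.976, -0.0, 0.217], [-0.217, 0.0, 0.976], [-0.0, -1.0, 0.0]]
contact_force: [-2.9, 0.4, 4.7]
width: 0.332
```

```bash
python3 -c "from h import *;st()"
```

```text
t 13.65 tray TCP [0.0103 0.0403] 0.03596748767534342 F tray [-2.8715 -0.2374] 4.715335880598858 Mz [ 0.2058  0.7409 -0.0039] 0.3324206924834819
```

Call:
jog_arm([
  [0.002,-0.0003,0,0,0,0],
  [0.004,-0.0003,0,0,0,0],
  [0.006,-0.0003,0,0,0,0],
])

```text
t: 13.95
tool_pos: [0.5858, -0.0006, 0.036]
orientation: [[0.976, -0.001, 0.217], [-0.217, -0.0, 0.976], [-0.001, -1.0, -0.0]]
contact_force: [-4.2, 0.5, 1.9]
width: 0.337
```

Call:
jog_arm([
  [0.002,0,0,0,0,0],
  [0.004,0,0,0,0,0],
  [0.006,0,0,0,0,0],
])

```text
t: 14.25
tool_pos: [0.5917, -0.0022, 0.0361]
orientation: [[0.976, -0.001, 0.218], [-0.218, -0.0, 0.976], [-0.001, -1.0, -0.001]]
contact_force: [-2.4, -1.6, -0.3]
width: 0.34
```

```bash
python3 -c "from h import *;st()"
```

```text
t 14.25 tray TCP [0.0221 0.0398] 0.03607939879886571 F tray [-1.9623 -2.0274] -0.34045552331846474 Mz [-0.2141  0.5135  0.063 ] 0.3399628655761445
```

Call:
jog_arm([
  [0.002,0.0002,0,0,0,0],
  [0.004,0.0002,0,0,0,0],
  [0.006,0.0002,0,0,0,0],
  [0.008,0.0002,0,0,0,0],
])

```text
t: 14.65
tool_pos: [0.6002, -0.0038, 0.0361]
orientation: [[0.976, 0.001, 0.218], [-0.218, -0.0, 0.976], [0.001, -1.0, -0.0]]
contact_force: [-2.0, -1.9, -1.1]
width: 0.342
```

Call:
jog_arm([
  [0.0015,0,0,0,0,0],
  [0.003,0,0,0,0,0],
  [0.0045,0,0,0,0,0],
])

```text
t: 14.95
tool_pos: [0.6049, -0.0045, 0.0362]
orientation: [[0.976, 0.001, 0.218], [-0.218, -0.0, 0.976], [0.001, -1.0, 0.0]]
contact_force: [-0.3, -1.3, -2.9]
width: 0.339
```

```bash
python3 -c "from h import *;st()"
```

```text
t 14.95 tray TCP [0.0355 0.0404] 0.03617285086189356 F tray [-0.0139 -1.3017] -2.946824462230794 Mz [-0.2607 -0.063  -0.0227] 0.33862984470812335
```

Call:
jog_arm([
  [0,0.0005,0,0,0,0],
  [0.001,0.0006,0,0,0,0],
  [0.002,0.0006,0,0,0,0],
  [0.003,0.0006,0,0,0,0],
])

```text
t: 15.35
tool_pos: [0.6055, -0.0046, 0.0361]
orientation: [[0.976, -0.003, 0.217], [-0.217, 0.002, 0.976], [-0.003, -1.0, 0.001]]
contact_force: [-6.2, 0.6, 8.9]
width: 0.339
```

Call:
jog_arm([
  [0.001,0,0,0,0,0],
  [0.0015,0,0,0,0,0],
])

```text
t: 15.55
tool_pos: [0.6067, -0.0047, 0.036]
orientation: [[0.976, -0.004, 0.217], [-0.217, 0.002, 0.976], [-0.004, -1.0, 0.001]]
contact_force: [-6.9, -0.4, 9.0]
width: 0.339
```

```bash
python3 -c "from h import *;st()"
```

```text
t 15.55 tray TCP [0.0373 0.0406] 0.03604207710189955 F tray [-6.6232 -1.8844] 9.021071682929193 Mz [ 0.08    1.1475 -0.01  ] 0.33916700793979887
```

Call:
jog_arm([
  [0,-0.0003,0,0,0,0],
  [0,-0.0004,0,0,0,0],
  [0,-0.0004,0,0,0,0],
])

```text
t: 15.85
tool_pos: [0.6078, -0.0048, 0.036]
orientation: [[0.976, -0.001, 0.217], [-0.217, 0.001, 0.976], [-0.002, -1.0, 0.001]]
contact_force: [-3.9, 1.3, 5.2]
width: 0.338
```

```bash
python3 -c "from h import *;st()"
```

```text
t 15.85 tray TCP [0.0385 0.0408] 0.03598825478140463 F tray [-4.0739  0.3928] 5.168319274369852 Mz [0.2543 0.8757 0.0496] 0.33816361277613194
```

Not home yet: it still creeps forward when the down load is eased. Continuing in small steps.

Call:
jog_arm([
  [0.0005,-0.0003,0,0,0,0],
  [0.001,-0.0003,0,0,0,0],
  [0.0015,-0.0003,0,0,0,0],
])

```text
t: 16.15
tool_pos: [0.6101, -0.0056, 0.036]
orientation: [[0.976, -0.0, 0.217], [-0.217, 0.0, 0.976], [-0.0, -1.0, 0.0]]
contact_force: [-1.5, 1.1, 0.8]
width: 0.34
```

Call:
jog_arm([
  [0.0005,0,0,0,0,0],
  [0.001,0,0,0,0,0],
])

```text
t: 16.35
tool_pos: [0.6112, -0.0061, 0.036]
orientation: [[0.976, 0.0, 0.218], [-0.218, -0.0, 0.976], [0.0, -1.0, -0.0]]
contact_force: [-0.8, -0.0, -1.1]
width: 0.337
```

```bash
python3 -c "from h import *;st()"
```

```text
t 16.35 tray TCP [0.042  0.0402] 0.03600833562479153 F tray [-0.7689 -0.2003] -1.0646757674164715 Mz [0.0997 0.126  0.0001] 0.3372464258451511
```

Call:
jog_arm([
  [0.0005,0.0001,0,0,0,0],
  [0.001,0.0001,0,0,0,0],
])

```text
t: 16.55
tool_pos: [0.612, -0.0063, 0.0361]
orientation: [[0.976, 0.0, 0.218], [-0.218, -0.0, 0.976], [0.0, -1.0, -0.0]]
contact_force: [-0.1, -0.4, -1.0]
width: 0.337
```

Call:
jog_arm([
  [0.0005,0,0,0,0,0],
  [0.001,0,0,0,0,0],
])

```text
t: 16.75
tool_pos: [0.6131, -0.0066, 0.036]
orientation: [[0.976, 0.0, 0.218], [-0.218, -0.0, 0.976], [0.0, -1.0, -0.0]]
contact_force: [0.2, -0.1, -1.7]
width: 0.331
```

```bash
python3 -c "from h import *;st()"
```

```text
t 16.75 tray TCP [0.0439 0.0401] 0.036020086832242726 F tray [ 0.1899 -0.0818] -1.7314617105588699 Mz [0.0356 0.0863 0.0085] 0.3305648021829494
```

Call:
jog_arm([
  [0.0005,0.0002,0,0,0,0],
  [0.001,0.0002,0,0,0,0],
])

```text
t: 16.95
tool_pos: [0.6136, -0.0067, 0.036]
orientation: [[0.976, -0.001, 0.218], [-0.218, 0.0, 0.976], [-0.001, -1.0, 0.0]]
contact_force: [-2.2, 1.4, 1.4]
width: 0.341
```

Call:
jog_arm([
  [0.0005,0,0,0,0,0],
  [0.001,0,0,0,0,0],
])

```text
t: 17.15
tool_pos: [0.6147, -0.0068, 0.036]
orientation: [[0.976, -0.0, 0.218], [-0.218, 0.0, 0.976], [-0.0, -1.0, 0.0]]
contact_force: [-2.2, -0.4, 2.2]
width: 0.338
```

Call:
jog_arm([
  [0.0005,0,0,0,0,0],
  [0.001,0,0,0,0,0],
])

```text
t: 17.35
tool_pos: [0.6157, -0.007, 0.036]
orientation: [[0.976, -0.0, 0.218], [-0.218, 0.0, 0.976], [-0.0, -1.0, 0.0]]
contact_force: [-2.9, 1.0, 2.8]
width: 0.335
```

```bash
python3 -c "from h import *;st()"
```

```text
t 17.35 tray TCP [0.0466 0.0403] 0.036003660365239123 F tray [-3.0682  0.3291] 2.7894769248409297 Mz [ 0.1448  0.6029 -0.0016] 0.3351158287160772
```

Call:
jog_arm([
  [0.0005,0,0,0,0,0],
  [0.001,0,0,0,0,0],
])

```text
t: 17.55
tool_pos: [0.6163, -0.0072, 0.036]
orientation: [[0.976, -0.001, 0.217], [-0.217, 0.0, 0.976], [-0.001, -1.0, 0.0]]
contact_force: [-5.3, 0.9, 5.1]
width: 0.337
```

Call:
jog_arm([
  [0.0005,0,0,0,0,0],
  [0.001,0,0,0,0,0],
])

```text
t: 17.75
tool_pos: [0.6163, -0.0072, 0.036]
orientation: [[0.976, -0.003, 0.218], [-0.218, 0.001, 0.976], [-0.003, -1.0, 0.0]]
contact_force: [-8.1, 1.2, 7.9]
width: 0.337
```

Call:
jog_arm([
  [0.0005,0,0,0,0,0],
  [0.001,0,0,0,0,0],
])

```text
t: 17.95
tool_pos: [0.6164, -0.0072, 0.0361]
orientation: [[0.976, -0.005, 0.217], [-0.217, 0.002, 0.976], [-0.005, -1.0, 0.001]]
contact_force: [-9.4, 2.2, 10.3]
width: 0.336
```

```bash
python3 -c "from h import *;st()"
```

```text
t 17.95 tray TCP [0.0473 0.0403] 0.0360883271094629 F tray [-9.6608  0.1582] 10.26957338645183 Mz [0.2963 1.7655 0.0252] 0.33584456475823427
```

Call:
jog_arm([
  [0,-0.0003,0,0,0,0],
  [0,-0.0006,0,0,0,0],
  [0,-0.0006,0,0,0,0],
])

```text
t: 18.25
tool_pos: [0.6164, -0.0071, 0.0361]
orientation: [[0.976, -0.005, 0.217], [-0.217, 0.001, 0.976], [-0.005, -1.0, 0.0]]
contact_force: [-8.0, 2.9, 5.5]
width: 0.336
```

```bash
python3 -c "from h import *;st()"
```

```text
t 18.25 tray TCP [0.0473 0.0403] 0.0361303531801401 F tray [-8.3837  1.093 ] 5.49870586582941 Mz [0.2712 1.4017 0.0115] 0.33591405952872944
```

Call:
jog_arm([
  [0.0003,-0.0003,0,0,0,0],
  [0.0005,-0.0005,0,0,0,0],
  [0.0005,-0.0005,0,0,0,0],
  [0.0005,-0.0005,0,0,0,0],
  [0.0005,-0.0005,0,0,0,0],
])

```text
t: 18.75
tool_pos: [0.6164, -0.0072, 0.0362]
orientation: [[0.976, -0.006, 0.217], [-0.217, 0.001, 0.976], [-0.006, -1.0, 0.0]]
contact_force: [-6.2, 1.6, 3.2]
width: 0.342
```

```bash
python3 -c "from h import *;st()"
```

```text
t 18.75 tray TCP [0.0474 0.0403] 0.03618556251396471 F tray [-6.3712  0.2244] 3.1956404854068454 Mz [ 0.2508  1.424  -0.085 ] 0.3417311110421696
```

Call:
jog_arm([
  [0.0005,0,0,0,0,0],
  [0.001,0,0,0,0,0],
  [0.001,0,0,0,0,0],
  [0.001,0,0,0,0,0],
  [0.001,0,0,0,0,0],
])

```text
t: 19.25
tool_pos: [0.6165, -0.0072, 0.0362]
orientation: [[0.976, -0.008, 0.217], [-0.217, 0.002, 0.976], [-0.008, -1.0, 0.0]]
contact_force: [-7.6, 1.8, 4.6]
width: 0.335
```

```bash
python3 - <<'E'
from h import *
st()
im=cams.get_image('wrist')[:,:,::-1];cv2.imwrite('pics/w5.png',im)
E
```

```text
t 19.25 tray TCP [0.0474 0.0403] 0.03623709439112935 F tray [-7.7723  0.0775] 4.6379856088570826 Mz [0.2806 1.8542 0.0069] 0.3349559073221888
```

View pics/w5.png

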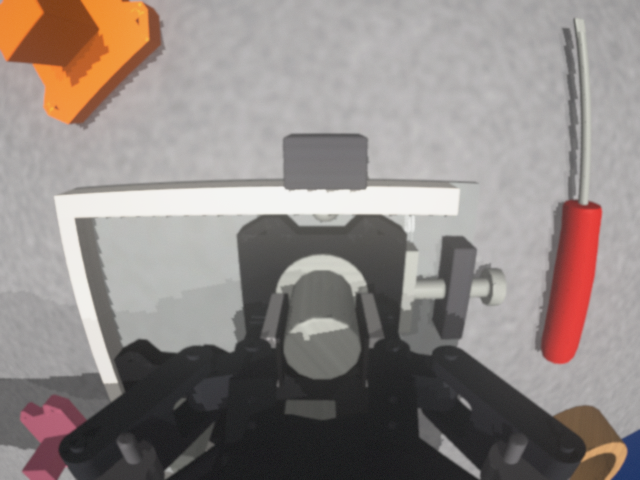

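The tile's front edge is flush with the pad (408,265) and the catch ball sits in its notch (325,217). Easing off and releasing.

Call:
jog_arm([
  [-0.001,0,0,0,0,0],
  [-0.002,0,0,0,0,0],
  [-0.0025,0,0,0,0,0],
  [-0.0025,0,0,0,0,0],
])

```text
t: 19.7
tool_pos: [0.6164, -0.0072, 0.0362]
orientation: [[0.976, -0.003, 0.217], [-0.217, 0.001, 0.976], [-0.003, -1.0, -0.0]]
contact_force: [-5.1, 1.4, -1.9]
width: 0.338
```

```bash
python3 -c "from h import *;st()"
```

```text
t 19.7 tray TCP [0.0473 0.0403] 0.036187015655202964 F tray [-5.2442  0.254 ] -1.8576996558619683 Mz [0.183  1.2598 0.0185] 0.3382170100097873
```

Call:
jog_arm([
  [-0.0005,0.0002,0,0,0,0],
  [-0.001,0.0003,0,0,0,0],
  [-0.001,0.0003,0,0,0,0],
])

```text
t: 20.0
tool_pos: [0.6164, -0.0072, 0.0362]
orientation: [[0.976, -0.001, 0.217], [-0.217, 0.0, 0.976], [-0.001, -1.0, -0.0]]
contact_force: [-4.2, -0.0, -5.3]
width: 0.339
```

Call:
jog_arm([
  [0,0,0,0,0,0],
  [0,0,0,0,0,0],
  [0,0,0,0,0,0],
  [0,0,0,0,0,0],
  [0,0,0,0,0,0],
], gripper=0.4)

```text
t: 20.5
tool_pos: [0.6175, -0.0075, 0.0371]
orientation: [[0.976, 0.001, 0.218], [-0.218, -0.0, 0.976], [0.001, -1.0, 0.0]]
contact_force: [0.4, 0.5, 0.6]
width: 0.602
```

```bash
python3 - <<'E'
from h import *
st()
im=cams.get_image('wrist')[:,:,::-1];cv2.imwrite('pics/w6.png',im)
E
```

```text
t 20.5 tray TCP [0.0484 0.0402] 0.03707973963297827 F tray [0.3038 0.5323] 0.6206500462355593 Mz [0.0072 0.0506 0.0351] 0.6017826341097348
```

View pics/w6.png

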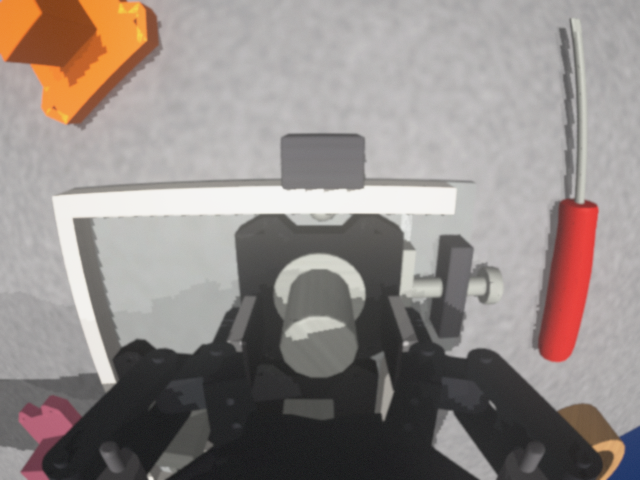

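Released; the tile is still against the pad. Rising straight up.

Call:
jog_arm([
  [0,-0.02,0,0,0,0],
  [0,-0.06,0,0,0,0],
  [0,-0.1,0,0,0,0],
  [0,-0.14,0,0,0,0],
  [0,-0.15,0,0,0,0],
  [0,-0.15,0,0,0,0],
])

```text
t: 21.15
tool_pos: [0.6181, -0.0074, 0.1887]
orientation: [[0.976, 0.004, 0.217], [-0.217, 0.0, 0.976], [0.004, -1.0, 0.001]]
contact_force: [-1.1, 0.8, -0.4]
width: 0.604
```

```bash
python3 - <<'E'
from h import *
st()
c=cams.calibration('wrist');im=cams.get_image('wrist')[:,:,::-1];cv2.imwrite('pics/w7.png',im)
th=np.radians(-12.46);R=np.array([[np.cos(th),-np.sin(th)],[np.sin(th),np.cos(th)]])
for n,p in [('sq',(.0398,-.042,.065)),('round',(.0473,.0403,.065)),('bar',(-.0397,-.0401,.065))]:
    w=R@np.array(p[:2])+[.5615,-.0363];print(n,proj(c,np.array([*w,p[2]]),True))
E
```

```text
t 21.15 tray TCP [0.049  0.0404] 0.18865333052125932 F tray [-1.2496  0.5437] -0.36089981645737423 Mz [-0.0097  0.0251 -0.0025] 0.6042324039067988
sq [309.5054 322.9162]
round [318.0205 228.288 ]
bar [216.6375 319.0022]
```

View pics/w7.png

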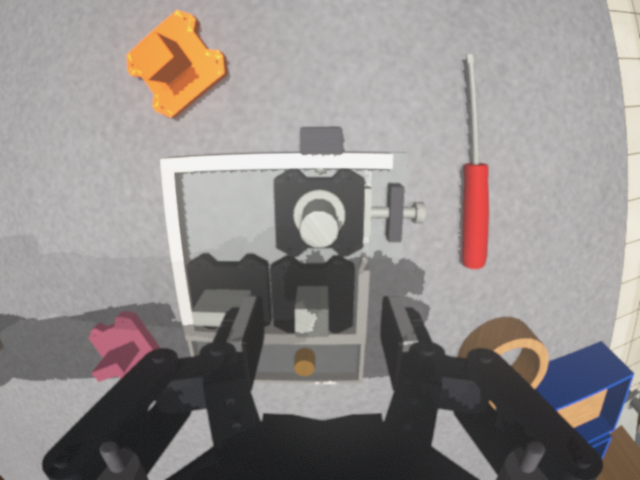

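Round tile is flush at the pad with its grip top at (319,227), against a predicted (318,228). The square tile stands against the rail and the bar tile is unmoved. Handing in.

```bash
python3 -c "
from cell import *
print(job_done())"
```

```text
the job is handed in; nothing more can be done
None
```

The round part's tile is fully home in the far left place, and the job was handed in at about 21 s with the gripper clear of everything.

- **Square tile:** I slid it flat from the far left place into the empty far right place. It stopped dead at the side rail (tray y about -42 mm), and I pressed it there with about 6.5 N, a little under the 8 N asked.
- **Round tile:** It passed the catch with a bump of about 4 N and came up against the end stop with its origin at tray x of about 47 mm. I held it there for about 0.5 s at 6.4 to 7.8 N. The highest force reading was 9.7 N, and it did not move when I eased the downward load.
- **Last pictures:** The round tile is flush with the pad, with the grip at pixel (319,227) against a predicted (318,228). The close views just before and after release showed the catch ball in its notch. The square tile is at the rail, and the bar tile and everything else are where they were.

- **Stop position:** Two figures disagreed. The first camera estimate put the pad face at tray x = 82 mm, but by feel it is at about 86 mm. I went by feel.
- **Vertical load:** The grip pressed the round tile down with up to about 10 N near the stop, and pulled up with about 5 N just before release, once it was home. That pull may exceed the tile's own weight (2.2 to 4.1 N), but the tool height did not change and the pictures show no lift.

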